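# Change over the warming plate and strap in the sensor barrel

### The arm

A 6-joint arm with a two-finger parallel gripper is mounted at the origin on the work surface. World frame = base frame: x ahead of the robot, y to its left, z up, the work surface at z = 0. Lengths are in m, angles in degrees, forces in N, time in s.
With the tool pointing down it reaches from about 0.325 to 0.875 m from the base axis. Payload 4.4 kg.
Tool frame: the origin (TCP) lies midway between the tips of the shut fingers; the grasp point (between the pads) lies 19 mm behind it; z points along the fingers, x is the direction in which the jaws open and shut, and the axes are right-handed (so a half turn about z gives the same grasp; the last joint's range is limited). The gripper opens to 85 mm and grips with 20 to 120 N. Pads are 22 mm wide; open, the fingers measure 114 mm over their backs; the gripper's body (76 mm by 85 mm) begins 54 mm behind the grasp point. The pads swing forward as they close: fully open they stand 13 mm farther back than shut.
Start: joints at [-76.862, 11.837, 88.321, -0, 79.842, -8.623], TCP at [0.213, -0.534, 0.231] pointing down, gripper open.
Joint ranges: [-156.59, 156.59], [-49.26, 127.26], [12.9, 141.05], [-63.56, 243.56], [4.71, 150.69], [-161.64, 161.64]. Speed limits (degrees/s): [159.86, 159.86, 180, 180, 180, 180].

### API

Orientations are given as a 3x3 rotation matrix whose columns are the frame's x, y, z axes.
In Python, from workcell import robot gives the robot as it stands.
- The arm moves only by the tool carry_out, never from a script. Its argument "series" is text: rows parted by semicolons, each of 7 numbers parted by spaces: the opening, from -1 (shut) to 1 (fully open), then the shift along the tool's x, y, z in cm, then the turn, a rotation vector about the tool's x, y, z in rad. A call has 1 to 10 rows; each row is the pose to reach, as a shift and turn from the pose measured when the call began, along the tool's axes at that moment; what a row does not reach only later rows make up. A row lasts 1/10 s, in which the tool goes at most 50 mm and 8.59 degrees, less where a joint would pass 70% of its speed; a pose out of reach is approached as far as the arm can. A call with a gripper value outside its range is refused whole. The fingers move at their own pace and stop on an object; "squeeze" is the grip in N (left out, the last holds). Time passes only in rows, so rows that repeat a pose let the fingers close. It gives the time, the measured TCP pose, the force and the opening at its end, in the units of the state.
- robot.get_obs(): the state, without advancing time (a new reading comes with each control period).
- robot.capture(name): name is "scene" or "side" or "wrist"; returns a dict with "image" (480x640x3 uint8, red, green, blue), "z_map" (480x640 float32, m along the optical axis (not along the pixel's ray), 0 where there is no reading), "fx", "fy", "cx", "cy" (pixels), "rvec" (rotation vector, rad) and "tvec" (3), from world to camera coordinates, as OpenCV has them. Camera axes: x right, y down, z forward; pixel columns grow to the right and rows downward; lengths in m; the calibration is good to about 2 mm. A picture is of the moment at which its call begins.
- robot.hand_in(): hands the job in, once; it reports no verdict.
The state is a dict: "time": time; "joints": joint angles; "joint_vel": joint speeds; "joint_torque": joint torques, N m; "tcp_pos": TCP position; "ee_rot": TCP orientation; "ft_force": force on the tool from outside, world axes, zero at the start; "wrist_torque": the same for the moment, N m; "finger_gap": finger opening in m.
Only numpy, scipy, OpenCV 4.12 (cv2) and the standard library are available. Lean on these libraries where they do the work, as an engineer would, in place of code of your own. Each camera call takes 0.05 s, during which the arm holds its last target. There are 200 camera calls.

### The job

Change over the warming plate: first slide the metal pot off the orange ring on to the empty blue ring, then slide the blue pot from the yellow ring on to the orange ring, each without lifting or tipping it and ending centred, wholly inside its ring. Then lay the grey sensor barrel in the V of the strap cradle, midway along it and with its orange lens end towards the warming plate, and swing the strap fully down over it. Leave the bottles and boxes around where they stand.

Things in the scene. Friction and masses are not known exactly. Their poses are not given: they have to be found in the camera images.
- warmer: slim white warming plate with a flat steel top, 150 (its x) x 470 (its y) x 30 tall, fixed to the bench; three painted rings in a row along its y, 160 apart. Origin: centre of its underside; z up. Its top face is 30 above the bench.
- hot_ring: flat orange ring painted on the warming plate (inner diameter 124, outer 136), always the middle of the three: the heating position. Origin: its centre, on the plate's top face; z up.
- cool_ring: flat blue ring painted on the warming plate (inner diameter 124, outer 136), at one end of the plate, left or right: the cooling position, empty at the start. Origin: its centre, on the plate's top face; z up.
- wait_ring: flat yellow ring painted on the warming plate (inner diameter 124, outer 136), at the other end: the waiting position, where the blue pot starts. Origin: its centre, on the plate's top face; z up.
- steel_pot: loose open pot, bare metal, 100 across outside, 92 inside, 55 tall, wall 4, inner floor 5 above its underside, empty, about 0.35 kg, slides easily; two small wire ears stick out 15 beyond the wall on its own +x and -x sides, 43 up, away from the neighbouring rings. Origin: centre of its underside; z up. Starts on the orange ring.
- blue_pot: loose open pot, blue enamel, 100 across outside, 92 inside, 55 tall, wall 4, inner floor 5 above its underside, empty, about 0.35 kg, slides easily; two small wire ears stick out 15 beyond the wall on its own +x and -x sides, 43 up, away from the neighbouring rings. Origin: centre of its underside; z up. Starts on the yellow ring.
- barrel_mid (a point): middle of the loose sensor barrel: a smooth grey cylinder, diameter 30, length 150, 0.16 kg, along its own x; orange band and lens at its +x end. Starts level on a low black rest, axis 41 above the bench, lens end away from the robot. The rest's two rubber V-supports stand 43 to 61 either side of the middle, 36 high; between them a floor plate 8 high, so fingers fit there
- barrel_lens (a point): centre of the barrel's lens end (orange band), 75 from barrel_mid along the barrel's x
- v_mid (a point): where barrel_mid belongs: on the axis that the barrel takes when it lies in the cradle's V, midway between the two V-supports, 41 above the bench. x: along the V, towards the warming plate (the lens end goes this way); y: to the side on which the strap is hinged; z up
- cradle: fixed strap cradle: blue floor plate 132 x 86 x 8, two aluminium V-supports at x -61 to -43 and +43 to +61, reaching 32 either side, 46 high; the space between them is free for fingers. At the strap (x 52) stand a 66 tall hinge post (y 35 to 43) and a 50 tall post (y -43 to -37). Origin: centre of its underside, below v_mid; axes as v_mid
- strap_hinge (a point): hinge axis of the strap, fixed on the cradle at x +52, y +37 of v_mid, 63 above the bench; axes as v_mid
- strap_tab (a point): centre of the red cross-bar at the free end of the dark steel strap (strap 14 wide, 4 thick), 80 from the hinge; the bar is 28 long along the cradle's x, diameter 12
- strap (a joint): angle of the strap in rad about the cradle's x through strap_hinge: 0 = down, level over the barrel, stopped there, its tab at y -43 and 63 above the bench, just above the barrel; 1.57 = upright; starts 2.0 to 2.4, leaning back outwards (+y of v_mid). Light, stays where it is left (0.4 N at the tab moves it); a level push can jam it while it leans back: follow its arc. An unseated barrel stops it.
- amber_bottle: bystander: small amber bottle, 44 across, 85 tall. Origin: centre of its underside
- tip_box: bystander: red box with clear lid, 85 x 120 x 70 tall. Origin: centre of its underside
- buffer_bottle: bystander: white bottle with blue cap, 64 across, 150 tall. Origin: centre of its underside
- slide_box: bystander: flat blue box, 170 x 90 x 35 tall. Origin: centre of its underside
- wash_bottle: bystander: clear bottle with red cap, 60 across, 140 tall. Origin: centre of its underside

How it is judged (in metres and radians):
On the way, in this order (a step that is already met when the one before it is completed fails the run):
1. the metal pot stands on the blue ring (horizontal distance between steel_pot and cool_ring below 0.012 m and angle between steel_pot's own z axis and vertical below 0.05 rad and linear speed of steel_pot below 0.02 m/s), for 0.2 s.
2. the blue pot stands on the orange ring (all of step 1 and horizontal distance between blue_pot and hot_ring below 0.012 m and angle between blue_pot's own z axis and vertical below 0.05 rad and linear speed of blue_pot below 0.02 m/s), for 0.2 s.
3. the barrel lies in the V of the cradle, lens end towards the plate (all of step 2 and y of barrel_mid in the frame of v_mid between -0.004 and 0.004 m and z of barrel_mid in the frame of v_mid between -0.004 and 0.003 m and x of barrel_mid in the frame of v_mid between -0.015 and 0.015 m and angle between the x axis of barrel_mid and the x axis of v_mid, either way round below 0.06 rad and x of barrel_lens in the frame of v_mid above 0 m), for 0.2 s.
4. the strap is down over the barrel (value of joint strap below 0.12 rad and y of barrel_mid in the frame of v_mid between -0.004 and 0.004 m and z of barrel_mid in the frame of v_mid between -0.004 and 0.003 m and x of barrel_mid in the frame of v_mid between -0.015 and 0.015 m and angle between the x axis of barrel_mid and the x axis of v_mid, either way round below 0.06 rad and x of barrel_lens in the frame of v_mid above 0 m), for 0.2 s.
At the end, for the whole second after the job is handed in: Metal pot within 12 mm of the blue ring's centre, blue pot within 12 mm of the orange ring's, both upright and at rest; barrel at rest in the V (axis within 4 mm and 0.06 rad, 15 mm of midway, lens end towards the plate); strap down over it, within 0.12 rad of its stop (all of step 2 and all of step 4 and linear speed of barrel below 0.02 m/s); the robot touches nothing.
It fails at once if a pot is lifted more than 8 mm off the warming plate (height (world z) of any of steel_pot, blue_pot above 0.038 m).
It fails at once if a pot is tipped, or pushed off the plate (angle between any of steel_pot, blue_pot's own z axis and vertical above 0.2 rad or height (world z) of any of steel_pot, blue_pot below 0.02 m).
It fails at once if a bottle or box standing around is shifted more than 25 mm or tipped (distance of any of amber_bottle, tip_box, buffer_bottle, slide_box, wash_bottle from where it was at the start of the episode above 0.025 m or angle between any of amber_bottle, tip_box, buffer_bottle, slide_box, wash_bottle's own z axis and vertical above 0.3 rad).
It also fails if it takes over 67 s, if anything falls off the work surface, if the arm or the gripper's body presses on something with over 40 N, if the wrist force passes 120 N, or if a joint passes its speed limit or range.

## Working session

There is one attempt and no reset: what is moved stays moved. The work goes in short steps, Python scripts to look and compute and a tool call to move; the robot and the scene stay as the last step left them, time stands still between calls to the robot, and variables do not carry over. Pictures are saved under pics/ and viewed, about 8 in all and at most 12, crops included, and the job is handed in when it is done.

Besides the shell and the picture viewer there is one more tool, called after "Emit:" as a command line: name --argument value ..., lists and objects as JSON in quotes. carry_out: Moves the arm, as the interface text tells. Its arguments: {"type":"object","properties":{"series":{"type":"string"},"squeeze":{"type":"number"}},"required":["series"]}

```bash
ls; mkdir -p pics; cat > h.py <<'E'
import numpy as np,cv2
from workcell import robot
def cap(n,save=None):
    c=robot.capture(n); c['R']=cv2.Rodrigues(np.array(c['rvec'],float))[0]; c['t']=np.array(c['tvec'],float).ravel()
    if save: cv2.imwrite('pics/'+save+'.png',cv2.cvtColor(c['image'],cv2.COLOR_RGB2BGR))
    return c
def ray(c,u,v,z):  # pixel -> point on plane height z
    d=c['R'].T@np.array([(u-c['cx'])/c['fx'],(v-c['cy'])/c['fy'],1]); o=-c['R'].T@c['t']
    return o+d*(z-o[2])/d[2]
def cloud(c):
    v,u=np.mgrid[:480,:640]; z=c['z_map']
    P=np.stack([(u-c['cx'])/c['fx']*z,(v-c['cy'])/c['fy']*z,z],-1)
    return (P-c['t'])@c['R']
def hsv(c): return cv2.cvtColor(c['image'],cv2.COLOR_RGB2HSV)
def totool(p,z=None):  # world target TCP -> shift cm in tool axes
    o=robot.get_obs(); return 100*np.array(o['ee_rot']).T@(np.array(p)-np.array(o['tcp_pos']))
E
python3 - <<'E'
from h import *
a=cap('scene','scene0');b=cap('side','side0')
for c in(a,b): print(-c['R'].T@c['t'],c['R'][2],c['fx'])
o=robot.get_obs();print(o)
E
```

```text
pics
[ 1.34253204 -0.32548459  1.01680659] [-0.63000448  0.25983135 -0.7318347 ] 568.9196620546409
[0.27106685 0.75244907 0.9249928 ] [ 0.21981208 -0.64811854 -0.72912619] 533.7100715062869
{'time': 0.1, 'joints': array([-7.68615412e+01,  1.18807506e+01,  8.83972927e+01, -9.68166056e-04,
        7.98424600e+01, -8.62382349e+00]), 'joint_vel': array([ 0.05056028, -0.09540615, -0.14746167, -0.04767464,  0.11406088,
       -0.03402341]), 'joint_torque': array([-2.16784321e-05, -3.84093368e+01, -2.92548752e+01, -1.74046168e-04,
        4.83112992e-03,  1.28512625e-05]), 'tcp_pos': array([ 0.21300274, -0.53334656,  0.23022255]), 'ee_rot': array([[ 3.70758804e-01, -9.28729059e-01, -4.94260279e-04],
       [-9.28726857e-01, -3.70759013e-01,  2.04434327e-03],
       [-2.08189245e-03, -2.98925470e-04, -9.99997788e-01]]), 'ft_force': array([0.47625567, 0.30865962, 0.97728525]), 'wrist_torque': array([-0.00306471, -0.02041303,  0.07131237]), 'finger_gap': 0.08548756698272107}
```

View pics/scene0.png

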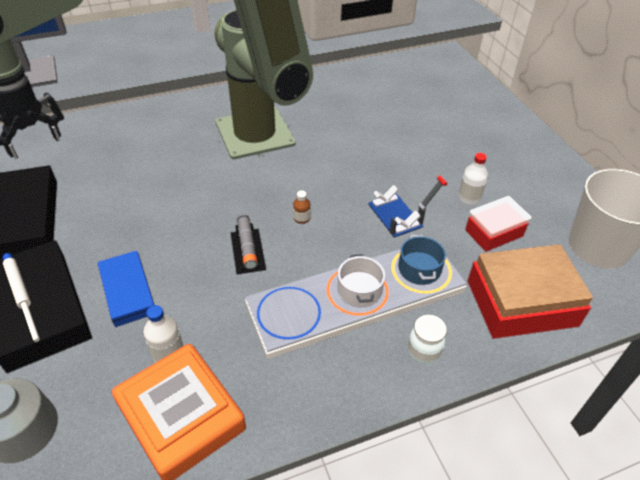

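View pics/side0.png

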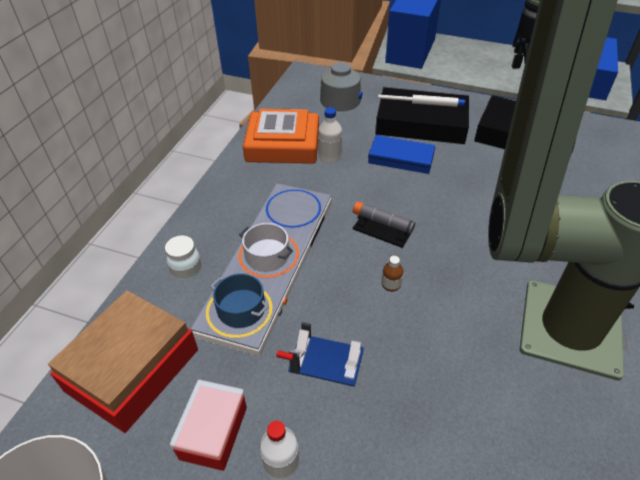

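Scene view: blue ring (289,313), orange ring with the metal pot (360,285), yellow ring with the blue pot (422,265). The barrel is at (246,243), lens at (250,262); the cradle is at (398,213) and the red tab at (441,181). The side view agrees. Next I measure them.

```bash
cat > m.py <<'E'
from h import *
from scipy.optimize import least_squares
def msk(c,lo,hi,box):
    m=cv2.inRange(hsv(c),lo,hi); k=np.zeros_like(m); x0,y0,x1,y1=box; k[y0:y1,x0:x1]=1; return m*k
def circ(P,r=None):
    P=P[:,:2]
    f=lambda q:np.hypot(*(P-q[:2]).T)-(q[2] if r is None else r)
    s=least_squares(f,[*P.mean(0),.06],loss='soft_l1',f_scale=.002); return s.x,np.sqrt((f(s.x)**2).mean())
E
python3 - <<'E'
from m import *
S=cap('scene');D=cap('side')
B={'scene':dict(cool=(245,275,335,350),hot=(320,250,392,322),wait=(385,235,462,300)),
'side':dict(cool=(255,180,330,230),hot=(228,215,312,280),wait=(195,265,285,345))}
H=dict(cool=((105,120,90),(125,255,255)),hot=((4,140,150),(16,255,255)),wait=((20,120,130),(32,255,255)))
for n,c in(('scene',S),('side',D)):
  X=cloud(c)
  for k in H:
    m=msk(c,*H[k],B[n][k]); v,u=np.nonzero(m)
    P=np.array([ray(c,a,b,.03) for a,b in zip(u,v)]); d=X[v,u,2]
    g=abs(d-.03)<.008
    print(n,k,len(u),g.sum(),circ(P[g],.065),circ(P[g])[0][2])
  # pots: top-rim points from depth
  for k in('hot','wait'):
    x0,y0,x1,y1=B[n][k]; x0-=5;y0-=12
    Q=X[y0:y1,x0:x1].reshape(-1,3); Q=Q[(Q[:,2]>.076)&(Q[:,2]<.095)]
    print(n,'rim',k,len(Q),circ(Q,.049),circ(Q)[0],Q[:,2].max())
  # barrel
  box={'scene':(225,205,275,280),'side':(345,195,425,245)}[n]
  x0,y0,x1,y1=box;Q=X[y0:y1,x0:x1].reshape(-1,3);I=hsv(c)[y0:y1,x0:x1].reshape(-1,3)
  g=(Q[:,2]>.045)&(Q[:,2]<.07);Q=Q[g];I=I[g];q=Q[:,:2].mean(0);w=np.linalg.svd(Q[:,:2]-q)[2][0];t=(Q[:,:2]-q)@w
  o=(I[:,0]<16)&(I[:,1]>130)
  print(n,'barrel',len(Q),q+w*(t.min()+t.max())/2,t.max()-t.min(),w,Q[:,2].max(),'lens',Q[o,:2].mean(0))
  # cradle blue plate & tab
  box={'scene':(365,180,460,240),'side':(270,315,370,390)}[n]
  for nm,lo,hi,z in(('plate',(105,120,60),(125,255,255),.008),('tab',(0,150,100),(4,255,255),None),('tab2',(174,150,100),(180,255,255),None)):
    m=msk(c,lo,hi,box);v,u=np.nonzero(m)
    if len(u)==0: continue
    Q=X[v,u];Q=Q[Q[:,2]<.3]
    print(n,nm,len(u),u.mean(),v.mean(),np.median(Q,0),Q.std(0))
    if z:
      P=np.array([ray(c,a,b,z)[:2] for a,b in zip(u,v)],np.float32)
      print(cv2.minAreaRect(P))
  x0,y0,x1,y1=box;Q=X[y0:y1,x0:x1].reshape(-1,3);I=hsv(c)[y0:y1,x0:x1].reshape(-1,3)
  g=(Q[:,2]>.03)&(Q[:,2]<.05)&(I[:,1]<60)&(I[:,2]>120);Q=Q[g].astype(np.float32)
  _,l,ce=cv2.kmeans(Q[:,:2].copy(),2,None,(3,30,.0001),5,0);print('V',len(Q),ce,np.bincount(l[:,0]),[cv2.minAreaRect(Q[l[:,0]==i,:2]) for i in(0,1)])
E
```

```text
scene cool 351 351 (array([ 0.66297463, -0.1191341 ,  0.06      ]), np.float64(0.0013544872961301772)) 0.06493408313931848
scene hot 175 175 (array([0.65913938, 0.04104664, 0.06      ]), np.float64(0.0010853795652161792)) 0.06482728223900104
scene wait 165 162 (array([0.65530826, 0.20110751, 0.06      ]), np.float64(0.0011191967277897506)) 0.06488585767352717
scene rim hot 452 (array([0.66295394, 0.04350246, 0.06      ]), np.float64(0.0037619590911689067)) [0.66306692 0.04351203 0.04804431] 0.0902683869154034
scene rim wait 498 (array([0.65456859, 0.19437009, 0.06      ]), np.float64(0.02182497389819405)) [0.65460522 0.19446547 0.04852236] 0.0895395142496595
scene barrel 599 [ 0.44558209 -0.14937842] 0.15536271703433713 [ 0.98778752 -0.15580697] 0.06398449454038757 lens [ 0.5084962  -0.15892177]
scene plate 679 392.8497790868925 213.05154639175257 [0.44591527 0.23134335 0.00830669] [0.03294897 0.02634204 0.00698163]
((0.4775363504886627, 0.23748767375946045), (0.1749449074268341, 0.08570446074008942), 4.637217044830322)
scene tab 28 442.64285714285717 181.85714285714286 [0.50589066 0
[... 1119 characters left out ...]
.50797614 -0.15322992]
side plate 1806 327.3737541528239 360.5409745293466 [0.44969925 0.24096595 0.00704764] [0.0286267  0.02529252 0.00188216]
((0.45157214999198914, 0.23769952356815338), (0.13027077913284302, 0.08640581369400024), 4.928023815155029)
side tab 100 284.63 354.9 [0.49614488 0.3239225  0.13254136] [0.00781918 0.00273495 0.00221932]
side tab2 1 280.0 357.0 [0.50356531 0.32723451 0.1271796 ] [0. 0. 0.]
V 320 [[0.5071864  0.22594202]
 [0.40126342 0.2270987 ]] [137 183] [((0.5282921195030212, 0.2156783938407898), (0.04411428049206734, 0.12075541913509369), 53.01171112060547), ((0.40127694606781006, 0.2310362160205841), (0.017873281612992287, 0.062508724629879), 4.798169136047363)]
```

```bash
cat >> h.py <<'E'
def go(p,yaw):  # desired world TCP + heading(deg) of tool x, tool down -> row numbers
    from scipy.spatial.transform import Rotation as T
    o=robot.get_obs(); R=np.array(o['ee_rot']); a=np.radians(yaw)
    W=np.array([[np.cos(a),np.sin(a),0],[np.sin(a),-np.cos(a),0],[0,0,-1]])
    print('shift',np.round(totool(p),2),'turn',np.round(T.from_matrix(R.T@W).as_rotvec(),3),'t',o['time'],'F',np.round(o['ft_force'],1),'gap',round(o['finger_gap'],4),'tcp',np.round(o['tcp_pos'],4))
E
python3 -c "
from h import *
go([.662,.044,.15],-88.7)"
```

```text
shift [-36.98 -63.11   8.12] turn [0.    0.001 0.357] t 0.2 F [-0.   0.6  0.1] gap 0.0852 tcp [ 0.213  -0.5336  0.2305]
```

Emit:
carry_out --series "-1 -3 -5 0 0 0 0.12; -1 -6 -10 0 0 0 0.24; -1 -9 -15 0 0 0 0.357; -1 -12 -20 0 0 0 0.357; -1 -15 -25 0 0 0 0.357; -1 -18 -30 0 0 0 0.357; -1 -20 -34 0 0 0 0.357; -1 -22.3 -38 0 0 0 0.357; -1 -24.6 -42 0 0 0 0.357; -1 -27 -46 0 0 0 0.357"

```text
time: 1.2
tcp_pos: [0.5204, -0.1371, 0.231]
ee_rot: [[0.023, -1.0, -0.0], [-1.0, -0.023, 0.001], [-0.001, 0.0, -1.0]]
ft_force: [-0.9, -1.2, 0.1]
finger_gap: 0.0001
```

```bash
python3 -c "
from h import *
go([.662,.044,.11],-88.7)"
```

```text
shift [-17.76 -14.57  12.12] turn [0.    0.001 0.   ] t 1.2 F [-0.9 -1.2  0.1] gap 0.0001 tcp [ 0.5204 -0.1371  0.231 ]
```

Emit:
carry_out --series "-1 -3.5 -2.9 0 0 0 0; -1 -7 -5.8 0 0 0 0; -1 -10.5 -8.7 2 0 0 0; -1 -14 -11.6 5 0 0 0; -1 -17.8 -14.6 9 0 0 0; -1 -17.8 -14.6 12.1 0 0 0; -1 -17.8 -14.6 12.1 0 0 0"

```text
time: 1.9
tcp_pos: [0.6571, 0.0469, 0.1016]
ee_rot: [[0.026, -1.0, -0.015], [-1.0, -0.026, 0.002], [-0.003, 0.015, -1.0]]
ft_force: [-1.2, -0.6, -1.7]
finger_gap: -0.0003
```

```bash
python3 -c "
from h import *
c=cap('wrist','w1')
go([.662,.044,.047],-88.7)"
```

```text
shift [ 0.17 -0.38  5.82] turn [0.01  0.002 0.002] t 1.95 F [0.4 0.1 0.4] gap -0.0001 tcp [0.6588 0.0455 0.1052]
```

View pics/w1.png

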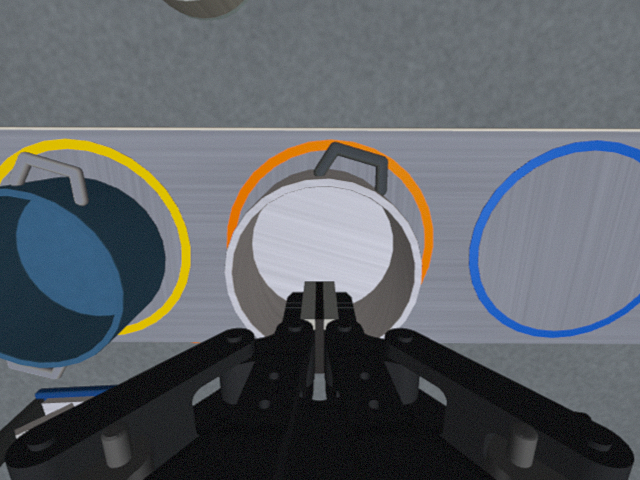

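The wrist view shows the shut fingers over the metal pot's opening, with the blue ring to the right of it. I descend into the pot and open gently.

Emit:
carry_out --series "-1 0.2 -0.4 3 0.01 0 0; -1 0.2 -0.4 5.8 0.01 0 0; -1 0.2 -0.4 5.8 0.01 0 0; -0.3 0.2 -0.4 5.8 0.01 0 0; -0.1 0.2 -0.4 5.8 0.01 0 0; 0.1 0.2 -0.4 5.8 0.01 0 0; 0.1 0.2 -0.4 5.8 0.01 0 0; 0.1 0.2 -0.4 5.8 0.01 0 0" --squeeze 20

```text
time: 2.75
tcp_pos: [0.6629, 0.0436, 0.0483]
ee_rot: [[0.025, -1.0, 0.001], [-1.0, -0.025, 0.002], [-0.002, -0.001, -1.0]]
ft_force: [-1.0, -0.3, 0.1]
finger_gap: 0.0467
```

```bash
python3 -c "
from h import *
c=cap('side','s1')
go([.6627,-.1197,.046],-88.7)
cv2.imwrite('pics/s1c.png',cv2.resize(cv2.imread('pics/s1.png')[150:350,150:400],(750,600)))"
```

```text
shift [16.34  0.39  0.16] turn [-0.001  0.002  0.002] t 2.8 F [-0.1 -0.1  0.1] gap 0.0467 tcp [0.6626 0.0437 0.0479]
```

View pics/s1c.png

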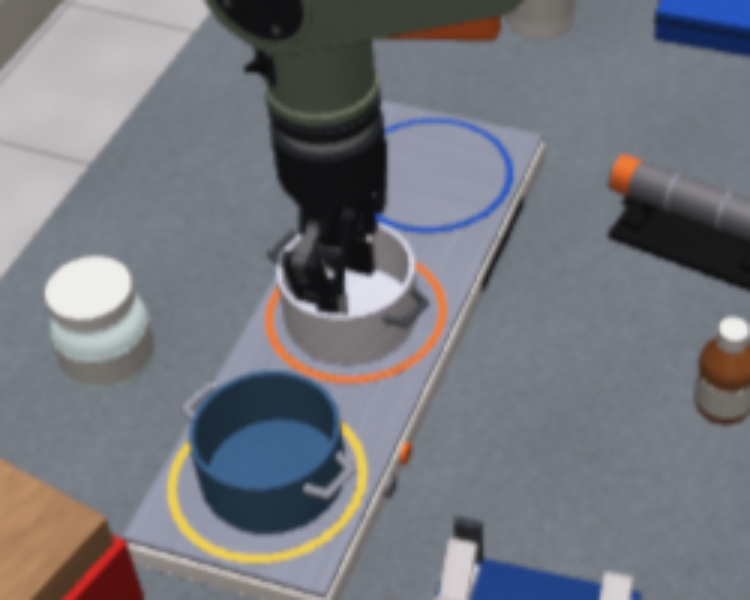

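Fingers are inside the pot, clear of the walls. I open a little more and slide.

Emit:
carry_out --series "0.25 0 0 0 0 0 0; 0.35 0 0 0 0 0 0; 0.35 0 0 0 0 0 0"

```text
time: 3.1
tcp_pos: [0.6625, 0.0437, 0.0478]
ee_rot: [[0.025, -1.0, 0.0], [-1.0, -0.025, 0.002], [-0.002, -0.0, -1.0]]
ft_force: [0.4, 0.2, -0.2]
finger_gap: 0.0576
```

Emit:
carry_out --series "0.35 2 0 0 0 0 0; 0.35 4 0.1 0 0 0 0; 0.35 6 0.1 0 0 0 0; 0.35 8 0.2 0 0 0 0; 0.35 10 0.2 0 0 0 0; 0.35 12 0.3 0 0 0 0; 0.35 14 0.3 0 0 0 0; 0.35 15.5 0.4 0 0 0 0; 0.35 16.3 0.4 0 0 0 0; 0.35 16.3 0.4 0 0 0 0"

```text
time: 4.1
tcp_pos: [0.6626, -0.1209, 0.0476]
ee_rot: [[0.023, -1.0, 0.001], [-1.0, -0.023, 0.001], [-0.001, -0.001, -1.0]]
ft_force: [0.7, -0.4, -0.6]
finger_gap: 0.0577
```

```bash
cat > pots.py <<'E'
from m import *
def rims(n,cs):
    c=cap(n);X=cloud(c).reshape(-1,3)
    for p in cs:
        Q=X[(X[:,2]>.078)&(X[:,2]<.09)&(abs(np.hypot(X[:,0]-p[0],X[:,1]-p[1])-.05)<.012)]
        r=circ(Q,.049); Q=Q[abs(np.hypot(*(Q[:,:2]-r[0][:2]).T)-.049)<.006]; r=circ(Q,.049)
        print(n,len(Q),r[0][:2]-p,r[1])
E
python3 -c "
from pots import *
go([.6627,-.1197,.046],-88.7)
for n in('scene','side'):rims(n,[(.6627,-.1197)])"
```

```text
shift [-0.12 -0.01  0.16] turn [-0.001  0.001  0.001] t 4.1 F [ 0.7 -0.4 -0.6] gap 0.0577 tcp [ 0.6626 -0.1209  0.0476]
scene 212 [ 0.00235155 -0.00157171] 0.0016800504393517796
side 206 [ 0.00123857 -0.00192034] 0.0019220628028559907
```

Emit:
carry_out --series "0 0 0 0 0 0 0; -1 0 0 0 0 0 0; -1 0 0 0 0 0 0; -1 0 0 0 0 0 0; -1 0 0 0 0 0 0; -1 0 0 -3 0 0 0; -1 0 0 -7 0 0 0; -1 0 0 -7 0 0 0"

```text
time: 5.0
tcp_pos: [0.6674, -0.1207, 0.1249]
ee_rot: [[0.025, -1.0, 0.013], [-1.0, -0.025, -0.002], [0.002, -0.013, -1.0]]
ft_force: [0.7, -0.3, 1.4]
finger_gap: 0.0
```

```bash
python3 -c "
from pots import *
go([.653,.1945,.115],-88.7)
for n in('scene','side'):rims(n,[(.6627,-.1197),(.653,.1945)])"
```

```text
shift [-31.55   0.66   0.91] turn [-0.013 -0.002  0.002] t 5.0 F [ 0.7 -0.3  1.4] gap 0.0 tcp [ 0.6674 -0.1207  0.1249]
scene 338 [ 0.00324325 -0.00179729] 0.0019847422977382263
scene 357 [0.00129116 0.00096103] 0.0021250306109063593
side 264 [ 0.00107484 -0.00138747] 0.0022357332698764503
side 398 [-0.00111525  0.00179967] 0.001978080427629762
```

Emit:
carry_out --series "-1 -4 0.1 0.2 -0.013 0 0; -1 -8 0.2 0.5 -0.013 0 0; -1 -12 0.3 0.8 -0.013 0 0; -1 -16 0.4 0.9 -0.013 0 0; -1 -20 0.5 0.9 -0.013 0 0; -1 -24 0.5 0.9 -0.013 0 0; -1 -28 0.6 0.9 -0.013 0 0; -1 -31.6 0.7 0.9 -0.013 0 0; -1 -31.6 0.7 0.9 -0.013 0 0; -1 -31.6 0.7 0.9 -0.013 0 0"

```text
time: 6.1
tcp_pos: [0.6475, 0.1966, 0.1086]
ee_rot: [[0.027, -1.0, -0.012], [-1.0, -0.027, -0.001], [0.001, 0.012, -1.0]]
ft_force: [-0.2, 0.3, 0.8]
finger_gap: 0.0001
```

```bash
python3 -c "
from pots import *
go([.653,.1957,.047],-88.7)"
```

```text
shift [ 0.1  -0.63  6.16] turn [ 0.012 -0.001  0.004] t 6.1 F [-0.2  0.3  0.8] gap 0.0001 tcp [0.6475 0.1966 0.1086]
```

Emit:
carry_out --series "-1 0.1 -0.6 2 0.012 0 0; -1 0.1 -0.6 4 0.012 0 0; -1 0.1 -0.6 6.1 0.012 0 0; -1 0.1 -0.6 6.1 0.012 0 0; 0 0.1 -0.6 6.1 0.012 0 0; 0.2 0.1 -0.6 6.1 0.012 0 0; 0.35 0.1 -0.6 6.1 0.012 0 0; 0.35 0.1 -0.6 6.1 0.012 0 0; 0.35 0.1 -0.6 6.1 0.012 0 0; 0.35 0.1 -0.6 6.1 0.012 0 0"

```text
time: 7.1
tcp_pos: [0.6529, 0.1958, 0.048]
ee_rot: [[0.027, -1.0, 0.0], [-1.0, -0.027, -0.0], [0.001, -0.0, -1.0]]
ft_force: [0.2, -0.4, -0.7]
finger_gap: 0.0574
```

```bash
python3 -c "
from pots import *
go([.6589,.0402,.047],-88.7)"
```

```text
shift [15.57 -0.17  0.11] turn [-0.    -0.001  0.004] t 7.1 F [ 0.2 -0.4 -0.7] gap 0.0574 tcp [0.6529 0.1958 0.048 ]
```

Emit:
carry_out --series "0.35 2 0 0 0 0 0; 0.35 4 0 0 0 0 0; 0.35 6 -0.1 0 0 0 0; 0.35 8 -0.1 0 0 0 0; 0.35 10 -0.1 0 0 0 0; 0.35 12 -0.2 0 0 0 0; 0.35 14 -0.2 0 0 0 0; 0.35 15 -0.2 0 0 0 0; 0.35 15.5 -0.2 0 0 0 0; 0.35 15.5 -0.2 0 0 0 0"

```text
time: 8.1
tcp_pos: [0.6591, 0.0399, 0.0481]
ee_rot: [[0.026, -1.0, 0.0], [-1.0, -0.026, -0.001], [0.001, -0.0, -1.0]]
ft_force: [-0.0, -0.1, 1.1]
finger_gap: 0.0579
```

Emit:
carry_out --series "0 0 0 0 0 0 0; -1 0 0 0 0 0 0; -1 0 0 0 0 0 0; -1 0 0 0 0 0 0; -1 0 0 0 0 0 0; -1 0 0 -3 0 0 0; -1 0 0 -7 0 0 0; -1 0 0 -7 0 0 0"

```text
time: 8.9
tcp_pos: [0.6641, 0.0398, 0.1254]
ee_rot: [[0.026, -1.0, 0.014], [-1.0, -0.026, -0.002], [0.002, -0.014, -1.0]]
ft_force: [0.5, -0.7, 1.4]
finger_gap: -0.0001
```

```bash
python3 -c "
from pots import *
go([.445,-.147,.13],-98.8)
for n in('scene','side'):rims(n,[(.6627,-.1197),(.6589,.0402)])"
```

```text
shift [18.1  22.39 -0.72] turn [-0.014 -0.001  0.18 ] t 8.9 F [ 0.5 -0.7  1.4] gap -0.0001 tcp [0.6641 0.0398 0.1254]
scene 392 [ 0.00357514 -0.00195393] 0.002059694511233014
scene 325 [ 0.00351059 -0.0007176 ] 0.0020087730638353425
side 255 [ 0.00139887 -0.00101798] 0.002229614921159906
side 298 [ 0.0013054  -0.00035824] 0.002003123876193701
```

Emit:
carry_out --series "1 2.7 3.4 -1 -0.014 0 0.1; 1 5.4 6.8 -2 -0.014 0 0.18; 1 8.1 10.2 -2 -0.014 0 0.18; 1 10.8 13.6 -2 -0.014 0 0.18; 1 13.5 17 -2 -0.014 0 0.18; 1 16.2 20 -2 -0.014 0 0.18; 1 18.1 22.4 -2 -0.014 0 0.18; 1 18.1 22.4 -1 -0.014 0 0.18; 1 18.1 22.4 -1 -0.014 0 0.18"

```text
time: 9.9
tcp_pos: [0.4391, -0.146, 0.127]
ee_rot: [[-0.155, -0.988, -0.014], [-0.988, 0.155, 0.003], [-0.001, 0.014, -1.0]]
ft_force: [0.3, -0.3, 0.5]
finger_gap: 0.0857
```

```bash
python3 - <<'E'
from h import *
c=cap('wrist','w2');X=cloud(c).reshape(-1,3);I=hsv(c).reshape(-1,3)
g=(X[:,2]>.046)&(X[:,2]<.062)&(np.hypot(X[:,0]-.445,X[:,1]+.147)<.095);Q=X[g];I=I[g]
L,w,_=((lambda r:(r[0],r[1],r[2]))(cv2.minAreaRect(Q[:,:2].astype(np.float32))));print(len(Q),L,w,_,Q[:,2].max())
v=cv2.fitLine(Q[:,:2].astype(np.float32),cv2.DIST_HUBER,0,.01,.01).ravel();t=(Q[:,:2]-v[2:])@v[:2];print(v,t.min(),t.max(),'mid',v[2:]+v[:2]*(t.min()+t.max())/2)
o=(I[:,0]<16)&(I[:,1]>130);print('lens',Q[o].mean(0))
go([.445,-.147,.022],-98.8)
E
```

```text
8659 (0.44435983896255493, -0.14938536286354065) (0.02839735709130764, 0.15081441402435303) 81.01029205322266 0.05713409384803638
[ 0.9878201  -0.15560038  0.4520189  -0.15035988] -0.08313059154981141 0.06769241705254424 mid [ 0.44439382 -0.14915879]
lens [ 0.50858838 -0.15856846  0.05177542]
shift [ 0.04 -0.63 10.56] turn [ 0.013  0.    -0.001] t 9.95 F [-0.2  0.1  1.2] gap 0.0854 tcp [ 0.4401 -0.1459  0.1277]
```

View pics/w2.png

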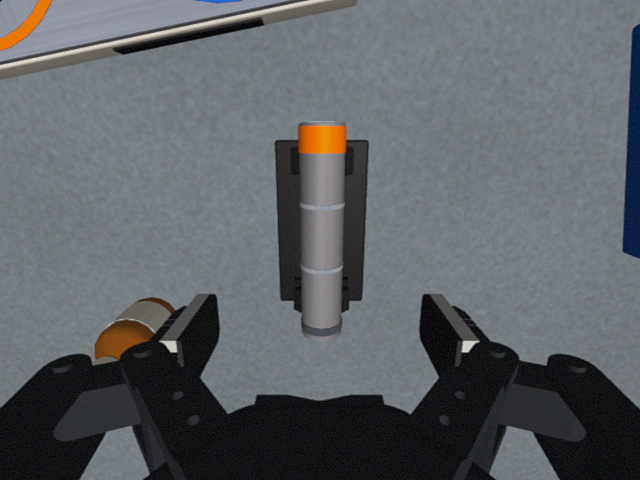

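```bash
python3 - <<'E'
from h import *
c=cap('scene');X=cloud(c);Q=X[190:228,288:316].reshape(-1,3);Q=Q[(Q[:,2]>.015)&(Q[:,2]<.1)];print(Q.min(0),Q.max(0),np.median(Q,0))
go([.4445,-.148,.020],-98.9)
E
```

```text
[ 0.36475611 -0.01314502  0.01556045] [0.40706107 0.03229094 0.08911   ] [0.39357382 0.00550463 0.0527578 ]
shift [ 0.15 -0.51 10.83] turn [ 0.012 -0.     0.002] t 10.0 F [ 0.6 -1.   0.1] gap 0.0853 tcp [ 0.441  -0.1459  0.1283]
```

The wrist view shows the barrel centred between the open jaws at about (322,230), lens at the top; the amber bottle is over 8 cm clear of them.

Emit:
carry_out --series "1 0.2 -0.5 2 0.012 0 0.002; 0.3 0.2 -0.5 5 0.012 0 0.002; 0.2 0.2 -0.5 8 0.012 0 0.002; 0.2 0.2 -0.5 10.8 0.012 0 0.002; 0.2 0.2 -0.5 10.8 0.012 0 0.002; -1 0.2 -0.5 10.8 0.012 0 0.002; -1 0.2 -0.5 10.8 0.012 0 0.002; -1 0.2 -0.5 10.8 0.012 0 0.002; -1 0.2 -0.5 10.8 0.012 0 0.002" --squeeze 40

```text
time: 10.9
tcp_pos: [0.4456, -0.1489, 0.0216]
ee_rot: [[-0.155, -0.988, 0.003], [-0.988, 0.155, -0.002], [0.001, -0.003, -1.0]]
ft_force: [0.8, 1.9, 1.6]
finger_gap: 0.029
```

Emit:
carry_out --series "-1 0 0 -1 0 0 0; -1 0 0 -4 0 0 0; -1 0 0 -8 0 0 0; -1 0 0 -12 0 0 0; -1 0 0 -14 0 0 0; -1 0 0 -14 0 0 0"

```text
time: 11.5
tcp_pos: [0.448, -0.1503, 0.1665]
ee_rot: [[-0.155, -0.988, 0.012], [-0.988, 0.155, -0.007], [0.005, -0.013, -1.0]]
ft_force: [0.4, 0.1, -2.4]
finger_gap: 0.0292
```

```bash
python3 - <<'E'
from h import *
go([.453,.237,.16],-85.1)
E
```

```text
shift [-38.35   5.51   0.4 ] turn [-0.012 -0.006 -0.241] t 11.5 F [ 0.4  0.1 -2.4] gap 0.0292 tcp [ 0.448  -0.1503  0.1665]
```

Emit:
carry_out --series "-1 -4 0.6 0 0 0 -0.1; -1 -8 1.2 0 0 0 -0.2; -1 -12 1.7 0 0 0 -0.241; -1 -16 2.3 0 0 0 -0.241; -1 -20 2.9 0 0 0 -0.241; -1 -24 3.4 0 0 0 -0.241; -1 -28 4 0 0 0 -0.241; -1 -32 4.6 0 0 0 -0.241; -1 -36 5.2 0.2 -0.012 -0.006 -0.241; -1 -38.3 5.5 0.4 -0.012 -0.006 -0.241"

```text
time: 12.5
tcp_pos: [0.4516, 0.2388, 0.1584]
ee_rot: [[0.087, -0.996, -0.002], [-0.996, -0.087, -0.0], [0.0, 0.002, -1.0]]
ft_force: [1.2, -0.5, -1.3]
finger_gap: 0.0288
```

Emit:
carry_out --series "-1 0 0 0 0 0 0; -1 0 0 0 0 0 0"

```text
time: 12.7
tcp_pos: [0.4499, 0.2384, 0.1566]
ee_rot: [[0.089, -0.996, -0.006], [-0.996, -0.089, -0.002], [0.001, 0.006, -1.0]]
ft_force: [-0.3, -0.6, -1.8]
finger_gap: 0.0287
```

```bash
python3 - <<'E'
from h import *
c=cap('wrist','w3')
go([.453,.237,.08],-85.1)
E
```

```text
shift [ 0.1  -0.3   7.69] turn [ 0.005 -0.001  0.002] t 12.75 F [-0.5  0.2 -1.5] gap 0.0286 tcp [0.4504 0.2379 0.157 ]
```

View pics/w3.png

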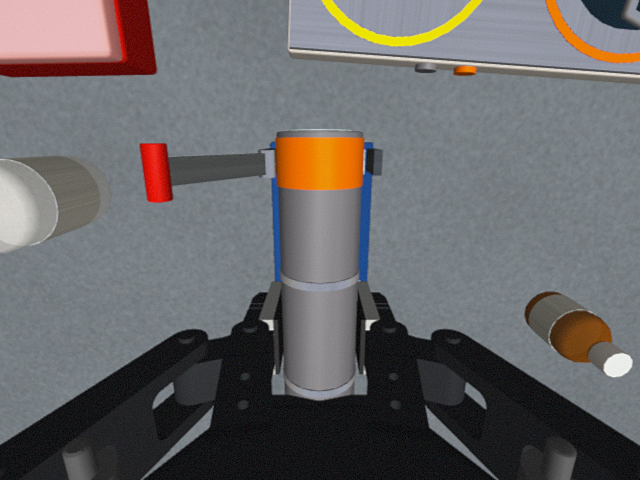

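The wrist view shows the barrel above the cradle, lens towards the plate; blue floor strips show at u≈274 and 368, the tab at (156,172). I refine the cradle axis from the blue strips.

```bash
python3 - <<'E'
from m import *
c=cap('wrist');X=cloud(c)
m=msk(c,(105,120,60),(125,255,255),(255,135,385,290))
a=[];b=[];f=[]
for r in range(185,275,5):
    u=np.nonzero(m[r])[0]
    if len(u)<4: continue
    a.append(ray(c,u.min()-.5,r,.008)[:2]);b.append(ray(c,u.max()+.5,r,.008)[:2])
a=np.array(a);b=np.array(b)
for P in(a,b): v=cv2.fitLine(P.astype(np.float32),cv2.DIST_HUBER,0,.01,.01).ravel();print(v,np.degrees(np.arctan2(v[1],v[0]))%180)
mid=(a+b)/2;w=b-a;v=cv2.fitLine(mid.astype(np.float32),cv2.DIST_HUBER,0,.01,.01).ravel();ang=np.radians(4.9)
n=np.array([-np.sin(ang),np.cos(ang)]);print('width',abs(w@n).mean(),'n.mid',(mid@n).mean(),'n.est',n@[.453,.237])
# far edge (x+66)
v,u=np.nonzero(m);P=np.array([ray(c,i,j,.008)[:2] for i,j in zip(u,v)]);d=np.array([np.cos(ang),np.sin(ang)]);print('far x',np.percentile(P@d,99.8)-.066,'est',d@[.453,.237])
Q=X.reshape(-1,3);g=(Q[:,2]>.173)&(Q[:,2]<.2)&(np.hypot(Q[:,0]-.45,Q[:,1]-.238)<.1);Q=Q[g][:,:2];print('barrel',len(Q));
v=cv2.fitLine(Q.astype(np.float32),cv2.DIST_HUBER,0,.01,.01).ravel();print(v,np.degrees(np.arctan2(v[1],v[0])),'n',n@v[2:],'lens end x',(Q@d).max()-.075)
T=msk(c,(0,150,100),(4,255,255),(130,130,180,210));P=X[T>0];print('tab',np.median(P,0),np.ptp(P@np.r_[d,0]))
go([.453,.237,.08],-85.1)
E
```

```text
[0.9963869  0.08493008 0.4426705  0.27775425] 4.8720045
[0.99635977 0.08524769 0.4525537  0.19380446] 4.8902683
width 0.08448669146691262 n.mid 0.19668422671198862 n.est 0.19743996901601735
far x 0.4711678429207477 est 0.4715882299580367
barrel 24095
[0.99628013 0.08617353 0.4773543  0.2395563 ] 4.9435105 n 0.1979066558102914 lens end x 0.4683214886049258
tab [0.49889192 0.32023961 0.13281525] 0.05110827289419778
shift [ 0.07 -0.25  7.74] turn [ 0.004 -0.001  0.001] t 12.8 F [ 0.4  0.5 -1.3] gap 0.0292 tcp [0.4508 0.2376 0.1574]
```

Emit:
carry_out --series "-1 0.1 -0.3 2 0.004 0 0; -1 0.1 -0.3 5 0.004 0 0; -1 0.1 -0.3 8 0.004 0 0; -1 0.1 -0.3 9.5 0.004 0 0; -1 0.1 -0.3 10.5 0.004 0 0; -1 0.1 -0.3 11.5 0.004 0 0; -1 0.1 -0.3 12.5 0.004 0 0; -1 0.1 -0.3 13.2 0.004 0 0; -1 0.1 -0.3 13.5 0.004 0 0; -1 0.1 -0.3 13.5 0.004 0 0"

```text
time: 13.8
tcp_pos: [0.4532, 0.2367, 0.0222]
ee_rot: [[0.087, -0.996, -0.001], [-0.996, -0.087, -0.001], [0.001, 0.001, -1.0]]
ft_force: [-0.9, 0.6, -1.9]
finger_gap: 0.029
```

```bash
python3 - <<'E'
from h import *
go([.4534,.2365,.0216],-85.1)
E
```

```text
shift [ 0.02 -0.01  0.06] turn [ 0.001 -0.001  0.001] t 13.8 F [-0.9  0.6 -1.9] gap 0.029 tcp [0.4532 0.2367 0.0222]
```

Emit:
carry_out --series "-1 0 0 0.1 0 0 0; -1 0 0 0.1 0 0 0; 0 0 0 0.1 0 0 0; 0.3 0 0 0.1 0 0 0; 0.3 0 0 0.1 0 0 0; 0.3 0 0 0.1 0 0 0"

```text
time: 14.4
tcp_pos: [0.4535, 0.2368, 0.0215]
ee_rot: [[0.087, -0.996, 0.0], [-0.996, -0.087, -0.001], [0.001, 0.0, -1.0]]
ft_force: [0.2, -0.1, -1.2]
finger_gap: 0.0556
```

Emit:
carry_out --series "0.3 0 0 -2 0 0 0; 0.3 0 0 -5 0 0 0; 0.3 0 0 -9 0 0 0; 0 0 0 -14 0 0 0; -1 0 0 -18 0 0 0; -1 0 0 -18 0 0 0; -1 0 0 -18 0 0 0"

```text
time: 15.1
tcp_pos: [0.4543, 0.2372, 0.203]
ee_rot: [[0.087, -0.996, 0.003], [-0.996, -0.087, 0.0], [0.0, -0.003, -1.0]]
ft_force: [0.3, -1.3, -0.9]
finger_gap: 0.0009
```

```bash
python3 - <<'E'
from m import *
ang=np.radians(4.9);n=np.array([-np.sin(ang),np.cos(ang)]);d=np.array([np.cos(ang),np.sin(ang)])
for s in('scene','side','wrist'):
    c=cap(s,'z_'+s);X=cloud(c).reshape(-1,3)
    P=X-np.array([.453,.237,0]);x=P[:,:2]@d;y=P[:,:2]@n
    g=(X[:,2]>.05)&(X[:,2]<.062)&(abs(y)<.02)&(abs(x)<.1);Q=X[g]
    if len(Q)<30: print(s,'none');continue
    v=cv2.fitLine(np.c_[x[g],y[g]].astype(np.float32),cv2.DIST_HUBER,0,.01,.01).ravel()
    print(s,len(Q),'x',x[g].min(),x[g].max(),'line',v,'zmax',np.percentile(Q[:,2],99))
go([.4534,.2365,.2],-85.1)
E
```

```text
scene 401 x -0.07696871118447528 0.07752974267202208 line [ 0.9999371   0.01121536 -0.00256584 -0.00473638] zmax 0.05964415201483428
side 784 x -0.07597965324280692 0.0743228039713917 line [ 9.9999493e-01  3.1759676e-03 -2.1556399e-03 -4.3173844e-05] zmax 0.058573987181739486
wrist 3706 x -0.054187149166940805 0.07405940162237795 line [ 0.99999905 -0.00138326  0.01465372 -0.00123245] zmax 0.05610475375435251
shift [ 0.01 -0.13 -0.05] turn [ 0.004 -0.002  0.001] t 15.25 F [ 0.5 -0.3  0.4] gap 0.0003 tcp [0.4521 0.2365 0.1995]
```

View pics/z_wrist.png

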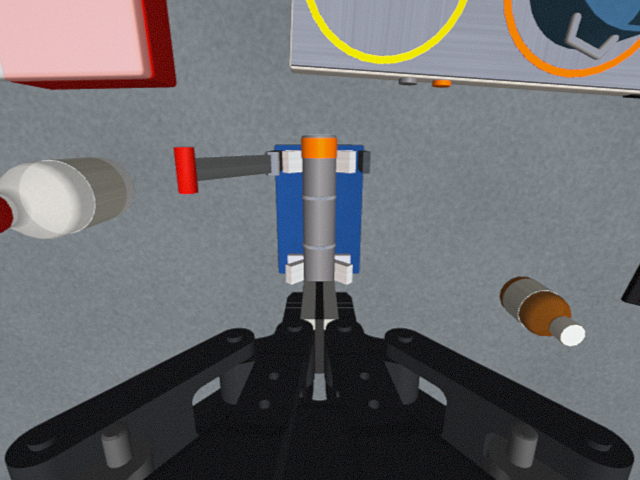

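Barrel seated: centred on the axis, lens end towards the plate, top at 56 mm. The strap tab is at (186,170), with the clear bottle near it. I check the bottle's clearance.

```bash
python3 - <<'E'
from m import *
ang=np.radians(4.9);n=np.array([-np.sin(ang),np.cos(ang)]);d=np.array([np.cos(ang),np.sin(ang)])
c=cap('side');X=cloud(c).reshape(-1,3);P=X[:,:2]-np.array([.4526,.2366]);x=P@d;y=P@n
g=(x>-.06)&(x<.16)&(y>.115)&(y<.25)&(X[:,2]>.04)&(X[:,2]<.16);print('bottle x,y',x[g].min(),x[g].max(),y[g].min(),y[g].max(),X[g,2].max())
i=X[:,2]>.125;i&=g;print('cap',x[i].mean(),y[i].mean())
p=np.array([.4526,.2366])+.052*d+.110*n
go([*p,.20],-85.1); print(p)
E
```

```text
bottle x,y -0.005444559680273806 0.15999161099909698 0.1287545726734915 0.24998726109440061 0.1434240431199203
cap 0.024035391330825193 0.21399830829374344
shift [-11.    -5.26  -0.11] turn [ 0.004 -0.002  0.001] t 15.3 F [-0.3 -0.3  0.1] gap -0.0004 tcp [0.4521 0.2365 0.1993]
[0.49501409 0.35063966]
```

Emit:
carry_out --series "-1 -3.5 -2 0 0 0 0; -1 -7 -4 0 0 0 0; -1 -10 -5.3 0 0 0 0; -1 -11 -5.3 0 0 0 0; -1 -11 -5.3 3 0 0 0; -1 -11 -5.3 6 0 0 0; -1 -11 -5.3 8.1 0 0 0; -1 -11 -5.3 8.1 0 0 0; -1 -11 -5.3 8.1 0 0 0"

```text
time: 16.2
tcp_pos: [0.4942, 0.3498, 0.117]
ee_rot: [[0.087, -0.996, -0.006], [-0.996, -0.087, -0.004], [0.003, 0.007, -1.0]]
ft_force: [-0.0, -0.2, 1.1]
finger_gap: 0.0001
```

```bash
python3 - <<'E'
from m import *
ang=np.radians(4.9);n=np.array([-np.sin(ang),np.cos(ang)]);d=np.array([np.cos(ang),np.sin(ang)])
h=np.array([.4526,.2366])+.052*d+.037*n
go([*(h+.073*n),.118],-85.1)
for t in(2.13,2.0,1.85,1.7,1.55,1.4,1.25,1.1,.95,.8,.7):
    dz=-.012 if t>1.5 else -.003
    q=h+n*(-.08*np.cos(t)+.0205); print(t,np.round(totool([*q,.063+.08*np.sin(t)+dz]),2))
c=cap('side','s4')
cv2.imwrite('pics/s4c.png',cv2.resize(cv2.imread('pics/s4.png')[260:460,170:420],(750,600)))
E
```

```text
shift [-0.08 -0.09 -0.1 ] turn [ 0.007 -0.003  0.001] t 16.2 F [-0.  -0.2  1.1] gap 0.0001 tcp [0.4942 0.3498 0.117 ]
2.13 [ 0.93 -0.08 -0.18]
2.0 [ 1.84 -0.08 -0.67]
1.85 [ 2.97 -0.08 -1.08]
1.7 [ 4.15 -0.07 -1.32]
1.55 [ 5.34 -0.07 -1.38]
1.4 [ 6.54 -0.06 -2.16]
1.25 [ 7.7  -0.06 -1.87]
1.1 [ 8.81 -0.07 -1.4 ]
0.95 [ 9.83 -0.07 -0.78]
0.8 [ 1.075e+01 -7.000e-02 -1.000e-02]
0.7 [11.29 -0.08  0.58]
```

View pics/s4c.png

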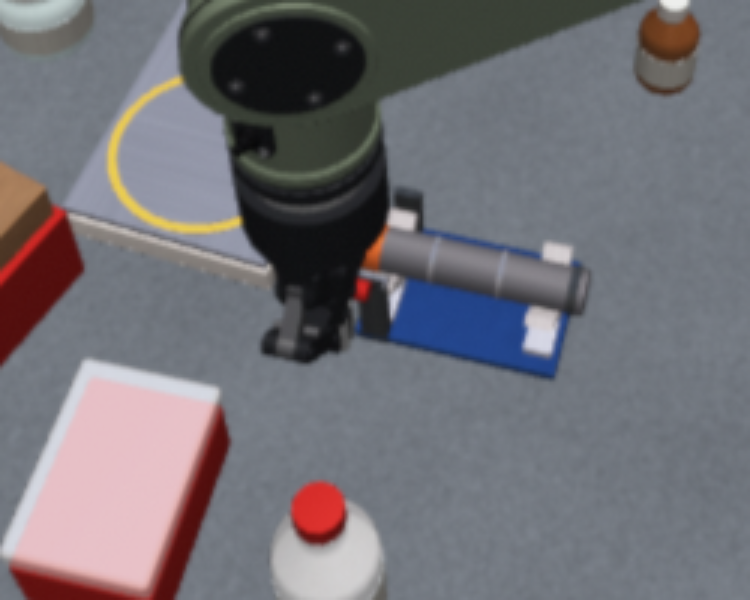

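The gripper stands outside the red tab, and the bottle and box are clear. I follow the arc inwards.

Emit:
carry_out --series "-1 0.5 -0.1 -0.1 0 0 0; -1 1 -0.1 -0.2 0 0 0; -1 1.5 -0.1 -0.5 0 0 0; -1 2 -0.1 -0.75 0 0 0; -1 2.6 -0.1 -0.95 0 0 0; -1 3.2 -0.1 -1.15 0 0 0; -1 3.8 -0.1 -1.25 0 0 0; -1 4.4 -0.1 -1.35 0 0 0; -1 5 -0.1 -1.4 0 0 0; -1 5.6 -0.1 -1.5 0 0 0"

```text
time: 17.25
tcp_pos: [0.5007, 0.2937, 0.1329]
ee_rot: [[0.086, -0.996, -0.005], [-0.996, -0.086, -0.003], [0.003, 0.005, -1.0]]
ft_force: [-0.1, -0.3, 0.1]
finger_gap: -0.0001
```

```bash
cat > tab.py <<'E'
from m import *
ang=np.radians(4.9);n=np.array([-np.sin(ang),np.cos(ang)]);d=np.array([np.cos(ang),np.sin(ang)])
h=np.array([.4526,.2366])+.052*d+.037*n
for s in('side','scene'):
    c=cap(s);X=cloud(c);I=hsv(c);P=X[...,:2]-h;x=P@d;y=P@n;z=X[...,2]
    g=((I[...,0]<5)|(I[...,0]>174))&(I[...,1]>140)&(abs(x)<.03)&(abs(y)<.11)&(z>.04)&(z<.17)
    if g.sum()>3: Y,Z=np.median(y[g]),np.median(z[g]); print(s,g.sum(),Y,Z,'theta',np.arctan2(Z-.063,-Y))
    else: print(s,g.sum())
go([*(h-.0),.118],-85.1)
for t in(1.55,1.4,1.25,1.1,.95,.8,.7):
    q=h+n*(-.08*np.cos(t)+.0205); print(t,np.round(totool([*q,.063+.08*np.sin(t)-.003]),2))
E
python3 tab.py
```

```text
side 30 -0.0023432070563406348 0.14642604460888653 theta 1.5427164726073312
scene 60 -0.006439047471745315 0.14753057118475188 theta 1.4947689634767412
shift [1.56 0.11 1.52] turn [ 0.005 -0.003  0.   ] t 17.35 F [-0.1  0.8  0. ] gap -0.0001 tcp [0.5011 0.2936 0.1332]
1.55 [-0.32  0.12 -0.68]
1.4 [ 0.88  0.12 -0.56]
1.25 [ 2.04  0.12 -0.27]
1.1 [3.14 0.11 0.2 ]
0.95 [4.17 0.11 0.82]
0.8 [5.08 0.11 1.59]
0.7 [5.63 0.11 2.18]
```

The strap follows as planned (about 1.52 rad). I continue along the arc.

Emit:
carry_out --series "-1 0.4 0.1 -0.3 0 0 0; -1 0.9 0.1 -0.5 0 0 0; -1 1.5 0.1 -0.4 0 0 0; -1 2 0.1 -0.27 0 0 0; -1 2.6 0.1 0 0 0 0; -1 3.1 0.1 0.2 0 0 0; -1 3.6 0.1 0.5 0 0 0; -1 4.2 0.1 0.8 0 0 0; -1 4.7 0.1 1.2 0 0 0; -1 5.1 0.1 1.6 0 0 0"

```text
time: 18.35
tcp_pos: [0.5043, 0.2421, 0.1168]
ee_rot: [[0.085, -0.996, -0.005], [-0.996, -0.085, -0.003], [0.003, 0.005, -1.0]]
ft_force: [-0.0, 0.3, 0.3]
finger_gap: 0.0001
```

```bash
python3 tab.py
```

```text
side 21 -0.05384844952453333 0.12481696576531683 theta 0.8541822958262215
scene 55 -0.05563945421633963 0.12589969532503292 theta 0.8465693725500778
shift [-3.61 -0.06 -0.18] turn [ 0.007 -0.003 -0.   ] t 18.45 F [-0.1 -0.  -0.6] gap -0.0001 tcp [0.5037 0.2418 0.1163]
1.55 [-5.49 -0.04 -2.38]
1.4 [-4.3  -0.04 -2.27]
1.25 [-3.14 -0.05 -1.97]
1.1 [-2.03 -0.05 -1.5 ]
0.95 [-1.01 -0.05 -0.88]
0.8 [-0.09 -0.06 -0.11]
0.7 [ 0.45 -0.06  0.48]
```

Emit:
carry_out --series "-1 -0.4 0 -1 0 0 0; -1 0 0 -2.8 0 0 0; -1 2.4 0 -2.8 0 0 0; -1 2.8 0 -2 0 0 0; -1 3 0 -1 0 0 0; -1 3.2 0 0 0 0 0; -1 3.5 0 1 0 0 0; -1 3.8 0 2 0 0 0; -1 4.2 0 3 0 0 0; -1 4.3 0 3.8 0 0 0"

```text
time: 19.45
tcp_pos: [0.5087, 0.1887, 0.0784]
ee_rot: [[0.088, -0.996, -0.005], [-0.996, -0.088, -0.024], [0.024, 0.008, -1.0]]
ft_force: [1.9, -34.5, 9.1]
finger_gap: -0.0002
```

```bash
python3 tab.py
```

```text
side 73 -0.07657568931774532 0.08306645437294366 theta 0.25628478762202306
scene 17 -0.0772629863107672 0.0814678172717014 theta 0.23462326972691516
shift [-8.89 -0.01 -4.28] turn [ 0.008 -0.024  0.002] t 19.55 F [  4.1 -31.9   7.7] gap 0.0001 tcp [0.5087 0.1884 0.0773]
1.55 [-10.72   0.    -6.52]
1.4 [-9.53  0.   -6.38]
1.25 [-8.37  0.   -6.06]
1.1 [-7.28  0.   -5.57]
0.95 [-6.27 -0.   -4.92]
0.8 [-5.36 -0.01 -4.13]
0.7 [-4.83 -0.01 -3.54]
```

The fingertip slid off the tab's far side and wedged (35 N). I back off straight up and come down on the tab's inner top.

Emit:
carry_out --series "-1 0.2 0 -0.5 0 0 0; -1 0.2 0 -2 0 0 0; -1 0.2 0 -4 0.008 -0.024 0; -1 0.2 0 -6 0.008 -0.024 0; -1 0.2 0 -6 0.008 -0.024 0"

```text
time: 20.05
tcp_pos: [0.5109, 0.1889, 0.1393]
ee_rot: [[0.088, -0.996, 0.005], [-0.996, -0.088, 0.002], [-0.001, -0.005, -1.0]]
ft_force: [0.3, 0.2, -0.1]
finger_gap: 0.0
```

```bash
python3 tab.py | grep -v '^[01]'; python3 - <<'E'
from m import *
ang=np.radians(4.9);n=np.array([-np.sin(ang),np.cos(ang)])
h=np.array([.4526,.2366])+.052*np.array([np.cos(ang),np.sin(ang)])+.037*n
go([*(h-.074*n),.095],-85.1)
c=cap('side','s5')
cv2.imwrite('pics/s5c.png',cv2.resize(cv2.imread('pics/s5.png')[270:420,220:420],(800,600)))
E
```

```text
side 76 -0.0771186093037671 0.08180083552231171 theta 0.23912657007258836
scene 46 -0.08038305230966816 0.08260555745649317 theta 0.2392308360566589
shift [-8.99 -0.05  1.85] turn [0.001 0.    0.003] t 20.15 F [-0.3  0.4 -1. ] gap 0.0 tcp [0.5087 0.1883 0.1365]
shift [-1.59 -0.03  4.15] turn [0.001 0.    0.003] t 20.15 F [-0.3  0.4 -1. ] gap 0.0 tcp [0.5087 0.1883 0.1365]
```

View pics/s5c.png

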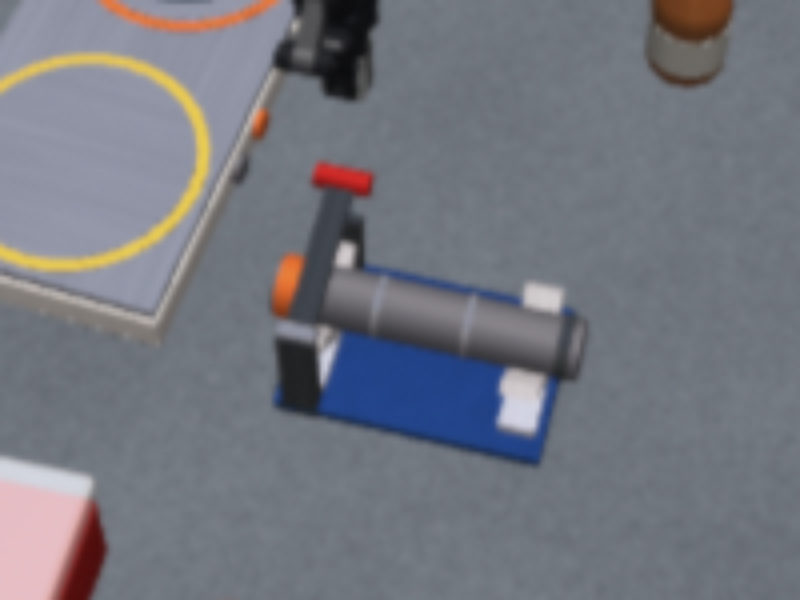

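The strap stands at about 0.24 rad with the barrel still seated under it. I press down on the tab's inner top.

Emit:
carry_out --series "-1 -1.4 0 0.5 0 0 0; -1 -1.4 0 2 0 0 0; -1 -1.4 0 3.5 0 0 0; -1 -1.4 0 4.5 0 0 0; -1 -1.4 0 5.2 0 0 0; -1 -1.4 0 5.8 0 0 0; -1 -1.4 0 6.3 0 0 0; -1 -1.4 0 6.6 0 0 0; -1 -1.4 0 6.7 0 0 0; -1 -1.4 0 6.7 0 0 0"

```text
time: 21.2
tcp_pos: [0.507, 0.2021, 0.0691]
ee_rot: [[0.088, -0.996, -0.002], [-0.996, -0.088, 0.0], [-0.0, 0.002, -1.0]]
ft_force: [-0.4, 0.1, 0.1]
finger_gap: -0.0
```

```bash
python3 tab.py | grep -v '^[01]'
```

```text
side 9 -0.07759977736287327 0.06609682523681149 theta 0.03988649050554482
scene 39 -0.08381381082237101 0.06788469235267314 theta 0.05821442927168329
shift [-7.6  -0.08 -4.88] turn [0.001 0.    0.003] t 21.3 F [-0.7  0.2 -0.5] gap -0.0003 tcp [0.5071 0.2021 0.0692]
```

Nearly at the stop; one gentle further press, then I retreat and check.

Emit:
carry_out --series "-1 0 0 0.2 0 0 0; -1 0 0 0.3 0 0 0; -1 0 0 0.3 0 0 0"

```text
time: 21.6
tcp_pos: [0.5074, 0.2022, 0.0684]
ee_rot: [[0.088, -0.996, -0.001], [-0.996, -0.088, 0.0], [-0.0, 0.001, -1.0]]
ft_force: [-5.5, -0.5, 11.7]
finger_gap: -0.0001
```

Emit:
carry_out --series "-1 0 0 -2 0 0 0; -1 0 0 -6 0 0 0; -1 0 0 -10 0 0 0; -1 0 0 -14 0 0 0; -1 4 4 -15 0 0 0; -1 8 8 -15 0 0 0; -1 12 8 -15 0 0 0; -1 16 8 -15 0 0 0; -1 16 8 -15 0 0 0; -1 16 8 -15 0 0 0"

```text
time: 22.6
tcp_pos: [0.4422, 0.0351, 0.2187]
ee_rot: [[0.086, -0.996, -0.0], [-0.996, -0.086, 0.001], [-0.001, 0.0, -1.0]]
ft_force: [-0.4, 0.2, -0.4]
finger_gap: 0.0
```

```bash
python3 tab.py | grep -v '^[01]'; python3 - <<'E'
from pots import *
ang=np.radians(4.9);n=np.array([-np.sin(ang),np.cos(ang)]);d=np.array([np.cos(ang),np.sin(ang)])
for s in('scene','side'):
    rims(s,[(.6627,-.1197),(.6589,.0402)])
    c=cap(s,'f_'+s);X=cloud(c).reshape(-1,3)
    P=X-np.array([.4526,.2366,0]);x=P[:,:2]@d;y=P[:,:2]@n
    g=(X[:,2]>.049)&(X[:,2]<.06)&(abs(y)<.02)&(abs(x)<.1);v=cv2.fitLine(np.c_[x[g],y[g]][x[g]<.04].astype(np.float32),cv2.DIST_HUBER,0,.01,.01).ravel()
    print(s,'barrel x',x[g].min(),x[g].max(),'line',v)
im=cv2.imread('pics/f_scene.png')[150:370,220:520]; cv2.imwrite('pics/fc.png',cv2.resize(im,(800,587)))
E
```

```text
side 70 -0.07931448436198821 0.0661029174568048 theta 0.03910175954792694
scene 46 -0.08278226985807777 0.06741332636483444 theta 0.05326203637577575
shift [-23.52  -8.05  10.06] turn [0.001 0.001 0.003] t 22.7 F [-0.3  0.2 -0.5] gap 0.0001 tcp [0.442  0.0364 0.2185]
scene 397 [ 0.003679   -0.00184034] 0.002008714294218205
scene 378 [ 0.00382199 -0.00110716] 0.002114023647716382
scene barrel x -0.07587122933659789 0.07752164997046045 line [ 0.9999896  -0.00455444 -0.01714139 -0.00485898]
side 273 [ 0.0010432  -0.00135816] 0.002164937944422455
side 340 [ 0.00141944 -0.00039901] 0.002054491925716407
side barrel x -0.07579926049966433 0.07462914810862135 line [ 0.9999912  -0.00420549 -0.01856162  0.00107287]
```

View pics/fc.png

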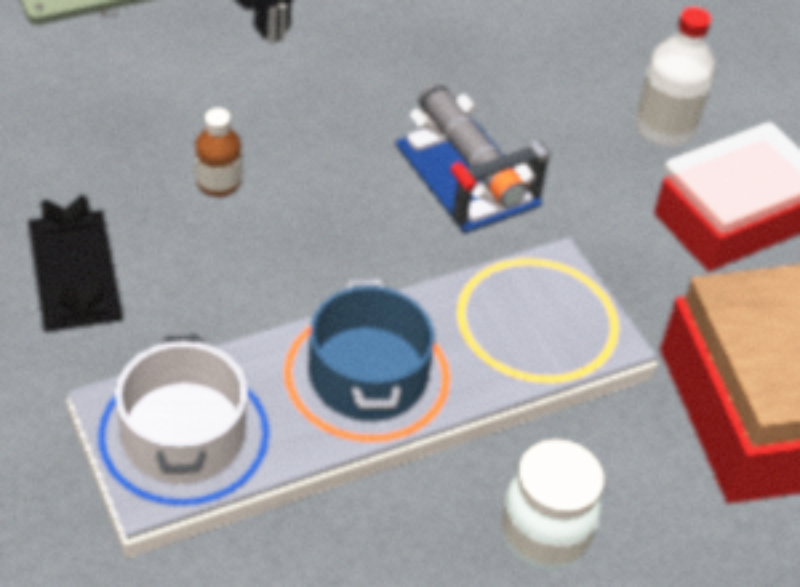

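The final picture shows both pots inside their rings, the barrel in the V and the strap level across it. Handing in.

```bash
python3 -c "
from h import *
print(robot.hand_in())"
```

```text
the job is handed in; nothing more can be done
None
```

The changeover is done and handed in at about 23 s of the 67 s allowed. No verdict was reported.

**What I did:** I slid both pots with the fingers opened inside them, first the metal pot to the blue ring, then the blue pot to the orange ring. I then moved the barrel into the cradle's V, lens end towards the plate, and swung the strap down along its arc.

**Last checks:**

| Item | Measured | Limit |
|---|---|---|
| Both pots, offset from ring centre | 1.5–4 mm (scene and side cameras) | 12 mm |
| Barrel position along the V | within about 1 mm of midway | 15 mm |
| Barrel angle to the V | about 0.005 rad | 0.06 rad |
| Strap angle | 0.04–0.05 rad | 0.12 rad |

- **Strap:** the angles come from visible-surface readings, which run slightly high. A final press met 12 N at the stop.
- **Robot and surroundings:** the arm was clear of everything at hand-in. The bottles and boxes looked undisturbed in the final picture, but I did not measure them.

**Disagreements and trouble:**
- The scene camera put the barrel about 5 mm to one side of the V axis. The side camera (about 1 mm) and the earlier wrist view (about 1.2 mm) agreed that it was seated. I took the scene reading as a bias from its oblique view.
- On the first press down, the fingertip slipped past the strap's tab and wedged at about 35 N. I backed off and pressed again without trouble.

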